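# Fetch the blue clamp fork from the sliding-door cabinet

### The arm

A 6-joint arm with a two-finger parallel gripper is mounted at the origin on the work surface. World frame = base frame: x ahead of the robot, y to its left, z up, the work surface at z = 0. Lengths are in m, angles in rad, forces in N, time in s.
With the tool pointing down it reaches from about 0.35 to 0.975 m from the base axis. Payload 17.4 kg.
Tool frame: the origin (TCP) lies at the very end of the fingers, on their centre line; the grasp point (between the pads) lies 19 mm behind it; z points along the fingers, y is the direction in which the jaws open and shut (so a half turn about z gives the same grasp; the last joint's range is limited). The gripper opens to 85 mm and grips with 20 to 120 N. Pads are 22 mm wide; open, the fingers measure 114 mm over their backs; the gripper's body (76 mm by 85 mm) begins 54 mm behind the grasp point. The pads swing forward as they close: fully open they stand 13 mm farther back than shut.
Start: joints at [-0.038, 0.116, 1.442, -0, 1.584, -0.038], TCP at [0.675, -0, 0.231] pointing down, gripper open.
Joint ranges: [-2.83, 2.83], [-0.83, 2.19], [0.07, 2.5], [-1.14, 4.28], [0.01, 3], [-2.97, 2.97]. Speed limits (rad/s): [1.89, 1.89, 2.22, 3.14, 3.14, 3.14].

### API

Orientations are given as a unit quaternion [x, y, z, w].
In Python, from plant import ctrl, viewer gives the robot as it stands. The module is installed in compiled form; this text tells all that it offers.
- The arm moves only by the shell command python3 -m pendant 'ROWS' [FORCE]. ROWS is JSON, a list of rows, each a list of 3 entries, a list of its own where there are three numbers: the shift along the tool's x, y, z in m, then the turn about the tool's z in rad, then the opening, from -1 (shut) to 1 (fully open), so that 0 is half open. A call has 1 to 12 rows; each row is the pose to reach, as a shift and turn from the pose commanded when the call began, along the tool's axes at that moment; what a row does not reach only later rows make up. A row lasts 1/8 s, in which the tool goes at most 62.5 mm and 10.7 degrees, less where a joint would pass 70% of its speed; a pose out of reach is approached as far as the arm can. A call with a gripper value outside its range is refused whole. The fingers move at their own pace and stop on an object; FORCE is the grip in N (left out, the last holds). Time passes only in rows, so rows that repeat a pose let the fingers close. It gives the time, the measured TCP pose, the force and the opening at its end, in the units of the state.
- ctrl.get_obs(): the state, without advancing time (a new reading comes with each control period).
- viewer.snapshot(name): name is "scene" or "side" or "wrist"; returns (picture, depth): 384x512x3 uint8, red, green, blue; 384x512 float32, m along the optical axis (not along the pixel's ray), 0 where there is no reading.
- viewer.camera_info(name): a dict with "mtx" (3x3 intrinsics, pixels), "R" (3x3) and "t" (3): a world point X has camera coordinates R X + t. Camera axes: x right, y down, z forward; pixel columns grow to the right and rows downward; lengths in m; the calibration is good to about 2 mm. A picture is of the moment at which its call begins: read the wrist's pose just before it. camera_info takes no time and is no camera call; for the wrist camera it gives the pose at the moment of the call.
- ctrl.close_job(): hands the job in, once; it reports no verdict.
The state is a dict: "t": time; "joint_pos": joint angles; "dq": joint speeds; "tau": joint torques, N m; "position": TCP position; "eef_rot": TCP orientation; "contact_force": force on the tool from outside, world axes, zero at the start; "moment": the same for the moment, N m; "finger_gap": finger opening in m.
Only numpy, scipy, OpenCV 4.12 (cv2) and the standard library are available. Lean on these libraries where they do the work, as an engineer would, in place of code of your own. Each camera call takes 0.05 s, during which the arm holds its last target. There are 200 camera calls.

### The job

In the low cabinet with the two clear sliding doors, push the door that covers the blue clamp fork fully open, behind or over the other door, which stays shut. Press lightly on the fork and slide it out along its lane until its solid end overhangs the cabinet's front edge by about 35 mm and still lies flat, then pinch that end by its two sides, carry the fork to the green tray and lower it in so that it lies flat inside, and let go. Leave the steel fork and everything else as they are.

Things in the scene. Friction and masses are not known exactly. Their poses are not given: they have to be found in the camera images.
- cabinet: low grey cabinet, fixed, 240 deep, 444 wide, 210 mm tall; origin at table level below the middle of its deck's front edge; x into the cabinet (away from the robot), y to its left seen from the robot, z up. The deck, a flat floor at z 60 mm, begins at x 0 without a lip. Clear front slopes up at 32 degrees from x 12, z 72 mm to a rail at x 190; two doors 210 mm wide: left y 0 to 210, right y -210 to 0
- left_door (a joint): travel (m) of the left door (blue frame, inner track): 0 shut, 0.165 fully open at its stop, slid along the cabinet's -y behind the right door; starts 0 to 15 mm open; friction about 4 N, stays where left; the doors do not touch each other
- right_door (a joint): travel (m) of the right door (aluminium frame, outer track): 0 shut, 0.165 fully open at its stop, slid along the cabinet's +y over the left door; starts 0 to 15 mm open; friction about 4 N, stays where left
- left_door_pull (a point): point in the left door's pull, moves with it: a black fin 12 mm wide (y), 100 mm long up the slope, near the door's outer (left) edge; the point is mid-length, mid-width, 12 mm below the fin's top and 18 mm above the slope's face, square to it. Nothing stands above the slope outside the pull: it can be pushed from there with shut fingers from above
- right_door_pull (a point): the same point in the right door's pull, a black fin near the door's outer (right) edge
- fork_c (a point): centre, half-way up, of the blue clamp fork, loose: flat steel U, 140 long (x), 50 wide (y), 6 mm thick, 0.14 to 0.28 kg; x -70 to +15 mm is a solid tongue pointing to the cabinet's front, then two prongs 14 wide, 22 apart. Balances at x -9 mm. Starts flat on the deck in either lane behind a door, tongue end 35 to 55 mm behind the front edge
- left_lane (a point): front end of the lane behind the left door, on the deck's front edge, at cabinet x 0, y 120, z 60 mm: the lane runs along the cabinet's x, 54 mm wide between two black ribs 10 mm high, 4 mm thick, from x 5 to 209 mm; fingers have no room beside a fork there. Deck and forks are polished: a fork slides with friction about 0.25, less than a fingertip's, so one pressed on its top at about 10 N draws it along
- right_lane (a point): the same for the lane behind the right door, at y -120 mm
- spare_c (a point): centre of the bare steel fork, same shape, in the other lane behind the other door: leave it
- tray_in (a point): centre of the inner floor of the green tray, fixed: outside 200 x 150 (its x, y) and 14 mm high, walls 3 mm; it stands left or right in front of the cabinet; floor 3 mm above the table
- cradle: bystander: aluminium base 180 x 120 mm with a steel injector on two blocks, 70 mm high, fixed, on the side opposite the tray; origin under its centre
- injector: bystander: loose injector, steel with black plug, 170 mm long, 31 mm thick, lying on the table in front of the cabinet; origin under its middle
- wrench: bystander: steel wrench, 170 mm long, lying flat on the table in front of the cabinet
- coupling: bystander: brass hose coupling, 29 mm diameter, 66 mm tall, standing in front of the cabinet; origin under its centre
- oil: bystander: yellow oil bottle, 64 mm diameter, 170 mm tall, standing beside the cabinet; origin under its centre
- cup: bystander: white plastic cup, 76 mm diameter, 70 mm tall, standing beside the cabinet; origin under its centre
- fork: the same blue clamp fork; origin under its centre, on its underside

How it is judged:
On the way, in this order (a step that is already met when the one before it is completed fails the run):
1. the door in front of the blue fork is open to its stop (at least 150 mm) (((y of fork_c in the frame of cabinet above 0 m and value of joint left_door above 0.15 m) or (y of fork_c in the frame of cabinet below 0 m and value of joint right_door above 0.15 m))), for 0.2 s.
2. the blue fork lies flat on the deck with its tongue overhanging the front edge by 22 to 55 mm (x of fork_c in the frame of cabinet between 0.015 and 0.048 m and z of fork_c in the frame of cabinet between 0.058 and 0.069 m and angle between fork_c's own z axis and vertical below 0.06 rad), for 0.2 s.
3. the blue fork is in the gripper's fingers low over the tray (its middle within 30 mm of the tray's floor) (x of fork_c in the frame of tray_in between -0.06 and 0.06 m and y of fork_c in the frame of tray_in between -0.06 and 0.06 m and z of fork_c in the frame of tray_in between -0.01 and 0.03 m and contact force between the fingers and fork above 1 N), for 0.05 s.
At the end, for the whole second after the job is handed in: the blue fork lies flat (within 3.5 degrees) and at rest on the tray's floor inside its walls, released; the steel fork is still in its lane and the door before it as good as shut (less than 36 mm open; the opened door may stay open) (x of fork_c in the frame of tray_in between -0.04 and 0.04 m and y of fork_c in the frame of tray_in between -0.06 and 0.06 m and z of fork_c in the frame of tray_in between -0.002 and 0.008 m and angle between fork_c's own z axis and vertical below 0.06 rad and linear speed of fork below 0.02 m/s and contact force between the fingers and fork below 0.1 N and x of spare_c in the frame of cabinet between 0.09 and 0.14 m and z of spare_c in the frame of cabinet between 0.058 and 0.069 m and ((y of spare_c in the frame of cabinet above 0 m and value of joint left_door below 0.036 m) or (y of spare_c in the frame of cabinet below 0 m and value of joint right_door below 0.036 m))); the robot touches nothing.
It fails at once if the steel fork is moved more than 15 mm (distance of spare_c from where it was at the start of the episode above 0.015 m).
It fails at once if the door in front of the steel fork is moved more than 20 mm ((y of spare_c in the frame of cabinet above 0 m and distance of left_door_pull from where it was at the start of the episode above 0.02 m) or (y of spare_c in the frame of cabinet below 0 m and distance of right_door_pull from where it was at the start of the episode above 0.02 m)).
It fails at once if the blue fork is pressed against the cabinet with more than 60 N (contact force between fork and cabinet above 60 N).
It fails at once if a bystander is moved more than 30 mm (distance of any of injector, wrench, coupling, oil, cup from where it was at the start of the episode above 0.03 m).
It fails at once if the injector cradle is pushed hard (over 10 N) (contact force between the arm and cradle above 10 N).
It also fails if it takes over 59 s, if anything falls off the work surface, if the arm or the gripper's body presses on something with over 40 N, if the wrist force passes 120 N, or if a joint passes its speed limit or range.

## Working session

There is one attempt and no reset: what is moved stays moved. The work goes in short steps, Python scripts to look and compute and a shell command to move; the robot and the scene stay as the last step left them, time stands still between calls to the robot, and variables do not carry over. Pictures are saved under pics/ and viewed, about 8 in all and at most 12, crops included, and the job is handed in when it is done.

```bash
mkdir -p pics
cat > h.py <<'E'
import numpy as np, cv2
from scipy.spatial.transform import Rotation as Ro
from plant import ctrl, viewer
def snap(n,f=None):
    i=viewer.camera_info(n); p,d=viewer.snapshot(n)
    if f: cv2.imwrite('pics/'+f,p[:,:,::-1])
    return p,d,i
def pts(d,i):
    v,u=np.indices(d.shape); K=np.array(i['mtx']); R=np.array(i['R']); t=np.array(i['t'])
    c=np.stack([(u-K[0,2])/K[0,0]*d,(v-K[1,2])/K[1,1]*d,d],-1)
    return (c-t)@R
def ray(i,u,v,z):
    K=np.array(i['mtx']); R=np.array(i['R']); t=np.array(i['t'])
    o=-R.T@t; r=R.T@np.linalg.solve(K,[u,v,1]); return o+r*(z-o[2])/r[2]
def st():
    o=ctrl.get_obs(); print('t',o['t'],'p',np.round(o['position'],4),'q',np.round(o['eef_rot'],4),'F',np.round(o['contact_force'],1),'gap',o['finger_gap'],'j',np.round(o['joint_pos'],3))
    return o
E
python3 - <<'E'
from h import *
o=st(); print(Ro.from_quat(o['eef_rot']).as_matrix().round(3))
a=[snap(n) for n in('scene','side')]
cv2.imwrite('pics/a.png',a[0][0][:,:,::-1]);cv2.imwrite('pics/b.png',a[1][0][:,:,::-1])
for x in a: print(x[2])
np.savez('a.npz',p0=a[0][0],d0=a[0][1],p1=a[1][0],d1=a[1][1])
E
```

```text
t 0.0 p [ 0.6748 -0.      0.2306] q [ 7.071e-01  7.071e-01 -4.000e-04 -4.000e-04] F [ 0.1 -0.  -0.2] gap 0.08514331808270086 j [-0.038  0.116  1.442  0.     1.584 -0.038]
[[ 0.     1.    -0.001]
 [ 1.    -0.     0.   ]
 [ 0.    -0.001 -1.   ]]
{'mtx': array([[414.28393433,   0.        , 262.63454767],
       [  0.        , 414.28393433, 192.43587398],
       [  0.        ,   0.        ,   1.        ]]), 'R': array([[-0.82817251,  0.56033869, -0.01228172],
       [ 0.33512833,  0.47751271, -0.8122011 ],
       [-0.44924302, -0.67675857, -0.58324827]]), 't': array([ 0.4584377 , -0.08369691,  1.50722165])}
{'mtx': array([[397.9766472 ,   0.        , 258.38269794],
       [  0.        , 397.9766472 , 188.31953844],
       [  0.        ,   0.        ,   1.        ]]), 'R': array([[-0.79764266, -0.60285438, -0.01824235],
       [-0.3665543 ,  0.5085672 , -0.77910035],
       [ 0.47896152, -0.61475686, -0.62663376]]), 't': array([0.44145613, 0.28519503, 0.91023048])}
```

View pics/a.png

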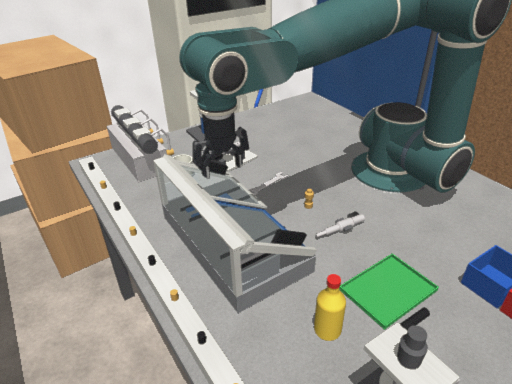

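View pics/b.png

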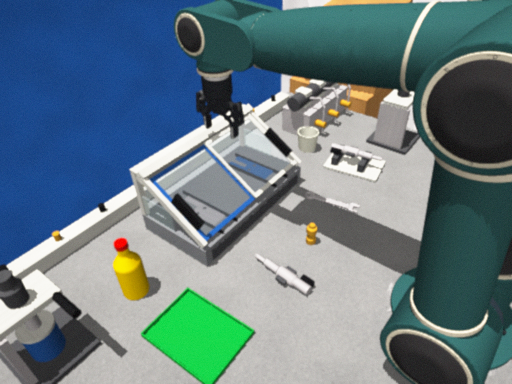

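Run:
```python
from h import *
a=np.load('a.npz')
c=cv2.resize(a['p1'][100:270,120:310],None,fx=4,fy=3.5,interpolation=cv2.INTER_CUBIC)
c=cv2.resize(a['p1'][100:270,120:320],None,fx=3.5,fy=3.5,interpolation=cv2.INTER_CUBIC)
cv2.imwrite('pics/c.png',c[:,:,::-1])
i=viewer.camera_info('side')
P=pts(a['d1'],i)
for n,u,v in[('tray',200,335),('coup',312,235),('inj',285,275),('wrench',335,203),('leftfin',188,213),('rightfin',283,137),('bottomcorner',208,257),('deckfl',207,248),('bluefork',250,168),('cup',308,140)]:
    print(n,P[v,u].round(3),ray(i,u,v,.063).round(3))
p=a['p1'].astype(int)
g=(p[...,1]>120)&(p[...,0]<60)&(p[...,2]<90); g=g.astype(np.uint8)
n,l,s,ce=cv2.connectedComponentsWithStats(g);k=1+s[1:,4].argmax()
cs,_=cv2.findContours((l==k).astype(np.uint8),0,2); 
q=cv2.approxPolyDP(cs[0],8,True)[:,0];print([ (tuple(x),ray(i,*x,.014).round(3)) for x in q.tolist()])
```

```text
tray [0.425 0.383 0.001] [0.394 0.406 0.063]
coup [0.367 0.009 0.04 ] [0.357 0.029 0.063]
inj [0.355 0.154 0.029] [0.34  0.177 0.063]
wrench [ 0.396 -0.175  0.009] [ 0.37  -0.116  0.063]
leftfin [0.606 0.213 0.142] [0.677 0.157 0.063]
rightfin [ 0.743 -0.406  0.002] [ 0.688 -0.323  0.063]
bottomcorner [0.542 0.226 0.035] [0.523 0.243 0.063]
deckfl [0.547 0.221 0.06 ] [0.545 0.222 0.063]
bluefork [ 0.614 -0.044  0.124] [ 0.668 -0.109  0.063]
cup [ 0.61  -0.365  0.057] [ 0.606 -0.357  0.063]
[((186, 289), array([0.53 , 0.32 , 0.014])), ((142, 335), array([0.52 , 0.463, 0.014])), ((212, 383), array([0.328, 0.449, 0.014])), ((253, 331), array([0.332, 0.312, 0.014]))]
```

View pics/c.png

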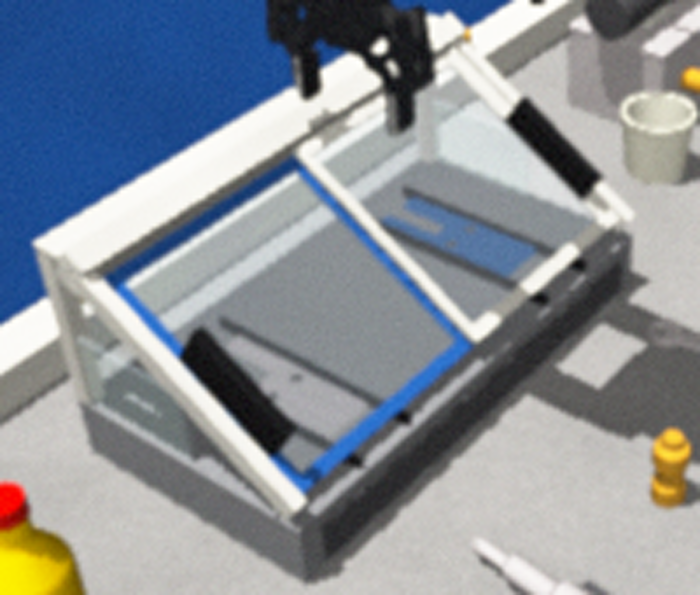

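```bash
cat >> h.py <<'E'
def hit(i,u,v,p0,n):
    K=np.array(i['mtx']); R=np.array(i['R']); t=np.array(i['t'])
    o=-R.T@t; r=R.T@np.linalg.solve(K,[u,v,1]); return o+r*((p0-o)@n)/(r@n)
E
python3 - <<'E'
from h import *
a=np.load('a.npz'); i=viewer.camera_info('side'); P=pts(a['d1'],i)
m=(P[...,2]>.012)&(P[...,2]<.05)&(a['d1']>0); m[:, :209]=0; m[:,301:]=0
vv,uu=np.indices(m.shape); m&=(vv<262)&(vv>170)
q=P[m]; 
# robust line x = a+b*y
w=np.ones(len(q),bool)
for _ in range(6):
    b=np.polyfit(q[w,1],q[w,0],1); r=q[:,0]-np.polyval(b,q[:,1]); w=abs(r)<.008
print(b,w.sum(),len(q),q[w].min(0),q[w].max(0))
L=ray(i,208.9,251.0,.06);Rr=ray(i,300.3,168.2,.06);print('corners',L,Rr,np.linalg.norm(L-Rr))
yaw=np.arctan(-b[0]); print('yaw',yaw, 'from corners',np.arctan2(-(L-Rr)[0],(L-Rr)[1]))
for nm,(u,v) in dict(LF=(208.9,251),RF=(300.3,168.2)).items(): pass
ey=(L-Rr)/np.linalg.norm(L-Rr); ex=np.array([ey[1],-ey[0],0]); O=(L+Rr)/2; O[2]=0
print('O',O,'ex',ex)
C=np.c_[ex,ey,[0,0,1]]
f=lambda X:((X-O)@C).round(4)
n=C@np.array([-np.sin(np.radians(32)),0,np.cos(np.radians(32))]); p0=O+C@np.array([.012,0,.072])
for nm,(x,y) in dict(rb=(590,185),rt=(522,110),lb=(280,440),lt=(198,340)).items():
    print(nm,f(hit(i,120+x/3.5,100+y/3.5,p0+n*.03,n)))
for nm,(x,y) in dict(tipL=(515,275),tipR=(548,240)).items(): print(nm,f(ray(i,120+x/3.5,100+y/3.5,.066)))
for nm,X in dict(inj=P[275,285],coup=P[235,312],wrench=P[203,335],tray=np.array([.428,.386,0])).items(): print(nm,f(X))
np.savez('cab.npz',O=O,C=C)
E
```

```text
[-0.00056139  0.5416297 ] 995 1055 [ 0.53770764 -0.21151488  0.01208805] [0.54636917 0.22427216 0.04994762]
corners [0.53661612 0.22492525 0.06      ] [ 0.54047469 -0.2042733   0.06      ] 0.4292158951325202
yaw 0.0005613893563312741 from corners 0.008989932839914562
O [0.5385454  0.01032597 0.        ] ex [0.99995959 0.00898981 0.        ]
rb [ 0.0308 -0.191   0.1191]
rt [ 0.107  -0.1956  0.1667]
lb [0.0322 0.2029 0.12  ]
lt [0.1104 0.1961 0.1689]
tipL [ 0.0496 -0.1041  0.066 ]
tipR [ 0.0555 -0.163   0.066 ]
inj [-0.182   0.1454  0.029 ]
coup [-0.1711  0.0002  0.0401]
wrench [-0.1446 -0.1844  0.0085]
tray [-0.1072  0.3767  0.    ]
```

```bash
python3 -m pendant '[[[-0.06,-0.01,0],0.18,0],[[-0.11,-0.03,0],0.36,-0.5],[[-0.16,-0.05,0],0.54,-1],[[-0.2,-0.063,0],0.72,-1],[[-0.228,-0.063,0],0.9,-1],[[-0.228,-0.063,0],1.08,-1],[[-0.228,-0.063,0],1.26,-1],[[-0.228,-0.063,0],1.44,-1],[[-0.228,-0.063,0],1.57,-1],[[-0.228,-0.063,0.02],1.57,-1],[[-0.228,-0.063,0.02],1.57,-1]]' 40
python3 - <<'E'
from h import *
st(); snap('wrist','d.png'); snap('side','e.png')
x=cv2.imread('pics/d.png');y=cv2.imread('pics/e.png')
cv2.imwrite('pics/de.png',np.hstack([cv2.resize(x,(400,300)),cv2.resize(y[60:276,120:408],(400,300))]))
E
```

```text
t: 1.48
position: [0.6112, -0.2277, 0.2083]
eef_rot: [1.0, 0.002, -0.002, -0.001]
contact_force: [-0.7, 1.3, 0.6]
finger_gap: 0.0001
t 1.475 p [ 0.6112 -0.2277  0.2083] q [ 1.0e+00  1.9e-03 -1.7e-03 -7.0e-04] F [-0.7  1.3  0.6] gap 6.940472966782187e-05 j [-0.396  0.076  1.521 -0.     1.548  1.171]
```

View pics/de.png

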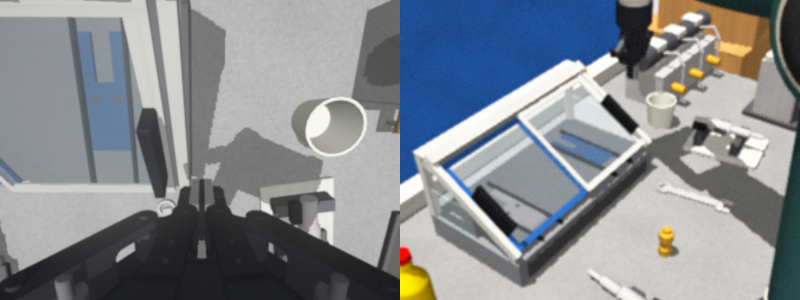

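Run:
```python
from h import *
x=cv2.imread('pics/d.png'); i=viewer.camera_info('wrist'); print(-np.array(i['R']).T@i['t'])
h=cv2.cvtColor(x,cv2.COLOR_BGR2HSV)
m=((h[...,0]>100)&(h[...,0]<125)&(h[...,1]>80)).astype(np.uint8); m[:, :90]=0; m[:,185:]=0
v,u=np.nonzero(m[:230]); 
n,l,s,c=cv2.connectedComponentsWithStats(m); k=1+s[1:,4].argmax(); print(s[k],c[k])
v,u=np.nonzero(l==k)
e=[ray(i,a,b,.066) for a,b in((u[v>v.max()-20].min(),v.max()),(u[v>v.max()-20].max()+1,v.max()+1))]
print('tip',e)
for vv in(60,100,150,180):
    w=u[v==vv]; print(vv,ray(i,w.min(),vv,.066)[:2].round(4),ray(i,w.max()+1,vv,.066)[:2].round(4))
# front edge of frame / fin
b=((h[...,2]<60)).astype(np.uint8); b[:120]=0;b[:, :160]=0;b[:,225:]=0;b[252:]=0
n,l,s,c=cv2.connectedComponentsWithStats(b);k=1+s[1:,4].argmax();print(s[k])
v,u=np.nonzero(l==k)
n_=np.array([-np.sin(np.radians(32)),0,np.cos(np.radians(32))]);p0=np.array([.5415+.012,0,.072])+n_*.03
for vv in(150,180,210,240):
    w=u[v==vv]
    if len(w): print(vv,w.min(),w.max(),hit(i,w.min(),vv,p0,n_).round(4),hit(i,w.max()+1,vv,p0,n_).round(4))
```

```text
[ 0.68077824 -0.22784158  0.35345322]
[ 100   42   67  150 5268] [134.19476082 131.98462415]
tip [array([ 0.59985787, -0.08377037,  0.066     ]), array([ 0.59894571, -0.13485941,  0.066     ])]
60 [ 0.7232 -0.0862] [ 0.7233 -0.0989]
100 [ 0.6886 -0.0859] [ 0.6888 -0.1348]
150 [ 0.6418 -0.0863] [ 0.6419 -0.1355]
180 [ 0.6114 -0.0863] [ 0.6116 -0.1349]
[193 160  21  87 743]
180 194 205 [ 0.6336 -0.1838  0.1575] [ 0.6337 -0.1921  0.1575]
210 201 210 [ 0.6056 -0.1839  0.1399] [ 0.6056 -0.1917  0.1399]
240 208 211 [ 0.5697 -0.184   0.1175] [ 0.5697 -0.1876  0.1175]
```

```bash
python3 -m pendant '[[[0,0,0.04],0,-1],[[0,0,0.07],0,-1],[[0,0,0.084],0,-1],[[0,0,0.084],0,-1]]'
python3 -m pendant '[[[0,-0.01,0],0,-1],[[0,-0.025,0],0,-1],[[0,-0.045,0],0,-1],[[0,-0.065,0],0,-1],[[0,-0.085,0],0,-1],[[0,-0.105,0],0,-1],[[0,-0.125,0],0,-1],[[0,-0.145,0],0,-1],[[0,-0.16,0],0,-1],[[0,-0.168,0],0,-1],[[0,-0.168,0],0,-1]]'
```

```text
t: 2.08
position: [0.6119, -0.228, 0.1271]
eef_rot: [1.0, 0.001, -0.0, -0.0]
contact_force: [0.1, 0.2, 0.3]
finger_gap: -0.0002
t: 3.45
position: [0.6116, -0.0593, 0.127]
eef_rot: [1.0, 0.001, -0.0, -0.0]
contact_force: [-0.3, 0.0, -1.0]
finger_gap: -0.0003
```

```bash
python3 -m pendant '[[[0,-0.005,0],0,-1],[[0,-0.01,0],0,-1],[[0,-0.014,0],0,-1],[[0,-0.014,0],0,-1]]'
python3 - <<'E'
from h import *
st(); snap('wrist','f.png'); snap('side','g.png')
x=cv2.imread('pics/f.png');y=cv2.imread('pics/g.png')
cv2.imwrite('pics/fg.png',np.hstack([cv2.resize(x,(400,300)),cv2.resize(y[60:276,120:408],(400,300))]))
E
```

```text
t: 3.95
position: [0.6118, -0.0456, 0.1271]
eef_rot: [1.0, 0.001, -0.0, -0.0]
contact_force: [-0.4, -0.2, -0.2]
finger_gap: -0.0001
t 3.95 p [ 0.6118 -0.0456  0.1271] q [ 1.e+00  5.e-04 -2.e-04 -2.e-04] F [-0.4 -0.2 -0.2] gap -0.0001463886642239889 j [-0.116  0.03   1.702  0.     1.409  1.453]
```

View pics/fg.png

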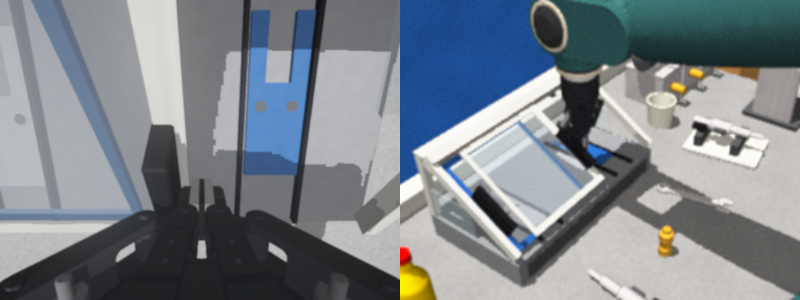

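```bash
python3 -m pendant '[[[0,-0.003,0],0,-1],[[0,-0.006,0],0,-1],[[0,-0.008,0],0,-1],[[0,-0.008,0],0,-1]]'
python3 - <<'E'
from h import *
p,d,i=snap('wrist','f2.png'); h=cv2.cvtColor(cv2.imread('pics/f2.png'),cv2.COLOR_BGR2HSV)
# deck front edge: bottom of deck between ribs at fork column, and fork tip
u=int(270/400*512); print([(v,h[v,u-60+j*20].tolist()) for j in(0,) for v in range(215,295,6)])
m=((h[...,0]>100)&(h[...,0]<125)&(h[...,1]>120)).astype(np.uint8); m[:, :300]=0
v,u=np.nonzero(m); 
for vv in(60,140,180,215): w=u[v==vv]; print(vv,w.min(),w.max(),ray(i,w.min(),vv,.066)[:2].round(4),ray(i,w.max()+1,vv,.066)[:2].round(4)) if len(w) else 0
print(v.max(),ray(i,u[v==v.max()].mean(),v.max()+1,.066)); print(v.min(),ray(i,330,v.min(),.066))
for c in(325,345,365,430,440): 
    g=cv2.imread('pics/f2.png')[240:330,c].mean(-1); k=np.abs(np.diff(g)); j=k.argsort()[::-1][:3]; print(c,[(int(240+a+1),k[a].round(),ray(i,c,240+a+1,.06)[:2].round(4)) for a in j])
E
```

```text
t: 4.55
position: [0.6119, -0.0426, 0.1275]
eef_rot: [1.0, -0.001, 0.0, 0.004]
contact_force: [0.4, -42.0, -2.3]
finger_gap: -0.0
[(215, [114, 10, 124]), (221, [113, 8, 122]), (227, [113, 8, 121]), (233, [113, 9, 119]), (239, [113, 9, 118]), (245, [120, 18, 58]), (251, [113, 19, 54]), (257, [120, 17, 46]), (263, [105, 24, 43]), (269, [110, 17, 45]), (275, [110, 18, 42]), (281, [110, 20, 39]), (287, [110, 19, 40]), (293, [110, 20, 39])]
60 323 402 [ 0.7115 -0.0855] [ 0.7115 -0.1374]
140 320 392 [ 0.6604 -0.0864] [ 0.6602 -0.1373]
180 318 387 [ 0.6318 -0.0866] [ 0.6317 -0.1373]
215 316 383 [ 0.605  -0.0866] [ 0.6048 -0.1375]
223 [ 0.59757546 -0.13609002  0.066     ]
13 [ 0.73835365 -0.08822865  0.066     ]
325 [(269, np.float64(28.0), array([ 0.5562, -0.0977])), (268, np.float64(19.0), array([ 0.5571, -0.0976])), (270, np.float64(18.0), array([ 0.5552, -0.0978]))]
345 [(310, np.float64(50.0), array([ 0.5169, -0.1171])), (322, np.float64(49.0), array([ 0.5048, -0.1181])), (323, np.float64(49.0), array([ 0.5037, -0.1182]))]
365 [(325, np.float64(38.0), array([ 0.5015, -0.1357])), (324, np.float64(32.0), array([ 0.5026, -0.1356])), (284, np.float64(29.0), array([ 0.542 , -0.1317]))]
430 [(317, np.float64(56.0), array([ 0.5092, -0.1909])), (316, np.float64(39.0), array([ 0.5103, -0.1907])), (318, np.float64(35.0), array([ 0.5082, -0.191 ]))]
440 [(322, np.float64(56.0), array([ 0.5041, -0.2004])), (321, np.float64(39.0), array([ 0.5051, -0.2002])), (323, np.float64(37.0), array([ 0.503 , -0.2006]))]
```

```bash
python3 -m pendant '[[[0,0.015,0],0,-1],[[0,0.04,0],0,-1],[[0.015,0.071,0],0,-1],[[0.033,0.078,0.02],0,-1],[[0.033,0.078,0.045],0,-1],[[0.033,0.078,0.054],0,-1],[[0.033,0.078,0.054],0,-1]]'; python3 -c "
from h import *;st()"
```

```text
t: 5.48
position: [0.6447, -0.1157, 0.0732]
eef_rot: [1.0, 0.001, -0.0, -0.0]
contact_force: [0.5, 0.8, 0.7]
finger_gap: -0.0001
t 5.475 p [ 0.6447 -0.1157  0.0732] q [ 1.e+00  5.e-04 -3.e-04 -2.e-04] F [0.5 0.8 0.7] gap -6.241349530606316e-05 j [-0.217  0.158  1.656  0.     1.328  1.353]
```

```bash
python3 -m pendant '[[[0,-0.003,0.003],0,-1],[[0,-0.003,0.006],0,-1],[[0,-0.003,0.007],0,-1],[[0,-0.003,0.008],0,-1],[[0,-0.003,0.008],0,-1]]'
```

```text
t: 6.1
position: [0.6451, -0.113, 0.066]
eef_rot: [1.0, 0.0, 0.0, 0.0]
contact_force: [-1.1, 0.2, 6.0]
finger_gap: 0.0002
```

```bash
python3 -m pendant '[[[0,0,0.0006],0,-1],[[-0.003,0,0.0006],0,-1],[[-0.009,0,0.0006],0,-1],[[-0.015,0,0.0006],0,-1],[[-0.021,0,0.0006],0,-1],[[-0.028,0,0.0006],0,-1],[[-0.035,0,0.0006],0,-1],[[-0.042,0,0.0006],0,-1],[[-0.049,0,0.0006],0,-1],[[-0.056,0,0.0006],0,-1],[[-0.06,0,0.0006],0,-1],[[-0.06,0,0.0006],0,-1]]'
cat > tip.py <<'E'
from h import *
import sys
st(); p,d,i=snap('wrist',sys.argv[1]); h=cv2.cvtColor(p,cv2.COLOR_RGB2HSV)
m=((h[...,0]>100)&(h[...,0]<125)&(h[...,1]>120)).astype(np.uint8); m[:,:150]=0
n,l,s,c=cv2.connectedComponentsWithStats(m);k=1+s[1:,4].argmax();v,u=np.nonzero(l==k);print(s[k])
print('front',ray(i,u[v>v.max()-3].mean(),v.max()+1,.066).round(4),'rear',ray(i,u[v<v.min()+3].mean(),v.min(),.066).round(4))
E
python3 tip.py k.png
```

```text
t: 7.6
position: [0.5853, -0.1132, 0.0661]
eef_rot: [1.0, 0.0, 0.001, 0.0]
contact_force: [-1.9, 0.3, 9.3]
finger_gap: -0.0001
t 7.6 p [ 0.5853 -0.1132  0.0661] q [1.e+00 4.e-04 9.e-04 2.e-04] F [-1.9  0.3  9.3] gap -6.032145874564112e-05 j [-0.234  0.039  1.797 -0.     1.304  1.336]
[  199    53   109   223 13230]
front [ 0.5653 -0.0995  0.066 ] rear [ 0.6785 -0.1142  0.066 ]
```

```bash
python3 -m pendant '[[[0,0,-0.006],0,-1],[[0.012,0,-0.008],0,-1],[[0.025,0,-0.008],0,-1],[[0.025,0,-0.004],0,-1],[[0.025,0,-0.001],0,-1],[[0.025,0,0],0,-1],[[0.025,0,0.0001],0,-1],[[0.019,0,0.0001],0,-1],[[0.011,0,0.0001],0,-1],[[0.003,0,0.0001],0,-1],[[-0.005,0,0.0001],0,-1],[[-0.005,0,0.0001],0,-1]]'
python3 tip.py l.png
```

```text
t: 9.15
position: [0.5801, -0.1132, 0.066]
eef_rot: [1.0, 0.0, 0.001, 0.0]
contact_force: [-4.9, -0.2, 15.7]
finger_gap: 0.0001
t 9.15 p [ 0.5801 -0.1132  0.066 ] q [1.e+00 3.e-04 9.e-04 3.e-04] F [-4.9 -0.2 15.7] gap 5.8466270055493713e-05 j [-0.236  0.028  1.809 -0.     1.303  1.334]
[ 203  111  105  165 8329]
front [ 0.5601 -0.1011  0.066 ] rear [ 0.6482 -0.1146  0.066 ]
```

```bash
python3 -m pendant '[[[0,0,-0.01],0,-1],[[0,0,-0.05],0,-1],[[0,0,-0.09],0,-1],[[-0.03,0,-0.09],0,0],[[-0.06,-0.001,-0.09],0,1],[[-0.06,-0.001,-0.09],0,1],[[-0.06,-0.001,-0.09],0,1]]'
python3 tip.py m.png
```

```text
t: 10.07
position: [0.5202, -0.1121, 0.1548]
eef_rot: [1.0, 0.0, 0.0, 0.0]
contact_force: [-0.5, -0.4, 0.3]
finger_gap: 0.072
t 10.075 p [ 0.5202 -0.1121  0.1548] q [1.e+00 4.e-04 2.e-04 0.e+00] F [-0.5 -0.4  0.3] gap 0.0720402461980555 j [-0.26  -0.168  1.844  0.     1.465  1.31 ]
[ 223   23   70  185 8935]
front [ 0.5097 -0.1179  0.066 ] rear [ 0.648  -0.1124  0.066 ]
```

View pics/m.png

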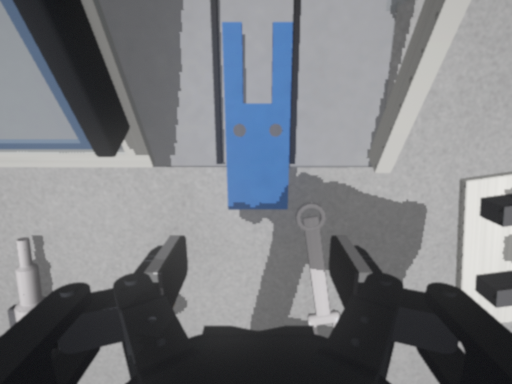

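```bash
python3 -m pendant '[[[0,0,0.04],0,1],[[0,0,0.08],0,1],[[0,0,0.105],0,1],[[0,0,0.115],0,1],[[0,0,0.115],0,1],[[0,0,0.115],0,-1],[[0,0,0.115],0,-1],[[0,0,0.115],0,-1],[[0,0,0.115],0,-1],[[0,0,0.115],0,-1],[[0,0,0.115],0,-1]]' 80
```

```text
t: 11.5
position: [0.5204, -0.1122, 0.0408]
eef_rot: [1.0, 0.0, 0.001, 0.0]
contact_force: [-2.0, 0.2, 6.5]
finger_gap: 0.0481
```

```bash
python3 -m pendant '[[[0,0,-0.002],0,-1],[[-0.01,0,-0.002],0,-1],[[-0.03,0,-0.002],0,-1],[[-0.05,0,-0.002],0,-1],[[-0.07,0,-0.002],0,-1],[[-0.09,0,-0.002],0,-1],[[-0.11,0,-0.003],0,-1],[[-0.13,0,-0.006],0,-1],[[-0.13,0,-0.04],0,-1],[[-0.13,0,-0.08],0,-1],[[-0.13,0,-0.11],0,-1],[[-0.13,0,-0.11],0,-1]]'
python3 tip.py n.png
python3 - <<'E'
from h import *
snap('side','o.png')
x=cv2.imread('pics/n.png');y=cv2.imread('pics/o.png')
cv2.imwrite('pics/no.png',np.hstack([cv2.resize(x,(400,300)),cv2.resize(y,(400,300))]))
E
```

```text
t: 13.0
position: [0.3901, -0.1124, 0.1513]
eef_rot: [1.0, 0.0, 0.001, 0.001]
contact_force: [-0.4, -0.1, -3.3]
finger_gap: 0.048
t 13.0 p [ 0.3901 -0.1124  0.1513] q [1.0e+00 3.0e-04 1.5e-03 5.0e-04] F [-0.4 -0.1 -3.3] gap 0.047985398550969977 j [-0.343 -0.481  2.089 -0.     1.531  1.227]
[  186     0   141   289 28410]
front [ 0.3044 -0.1116  0.066 ] rear [ 0.5314 -0.1114  0.066 ]
```

View pics/no.png

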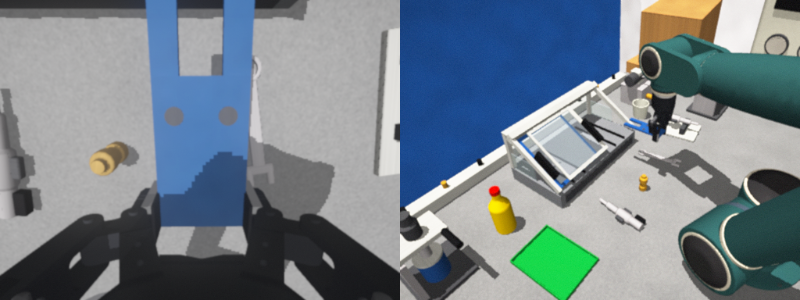

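```bash
python3 -m pendant '[[[0,-0.02,0],0,-1],[[0,-0.06,0],0,-1],[[0,-0.11,0],0,-1],[[0,-0.16,0],0,-1],[[0,-0.21,0],0,-1],[[0,-0.26,0],0,-1],[[0,-0.31,0],0,-1],[[-0.01,-0.36,0],-0.02,-1],[[-0.02,-0.41,0],-0.04,-1],[[-0.02,-0.46,0],-0.052,-1],[[-0.02,-0.495,0],-0.052,-1],[[-0.02,-0.495,0],-0.052,-1]]'
python3 - <<'E'
from h import *
o=st(); p,d,i=snap('wrist','q.png'); P=pts(d,i); h=cv2.cvtColor(p,cv2.COLOR_RGB2HSV)
m=(h[...,0]>100)&(h[...,0]<125)&(h[...,1]>120); m[280:]=0
m=cv2.erode(m.astype(np.uint8),np.ones((7,7)))>0; q=P[m]; z=np.median(q[:,2]); q=q[abs(q[:,2]-z)<.02]
A=np.c_[q[:,:2]-o['position'][:2],np.ones(len(q))]; print('plane',np.linalg.lstsq(A,q[:,2],rcond=None)[0],q.min(0),q.max(0))
g=((h[...,0]>50)&(h[...,0]<75)&(h[...,1]>150)); q=P[g]; print('green',q.min(0),q.max(0))
E
```

```text
t: 14.6
position: [0.3684, 0.3839, 0.1472]
eef_rot: [1.0, 0.028, -0.001, 0.001]
contact_force: [-0.4, -0.4, -3.4]
finger_gap: 0.0481
t 14.6 p [0.3684 0.3839 0.1472] q [ 0.9996  0.0275 -0.0014  0.0011] F [-0.4 -0.4 -3.4] gap 0.0481121878418903 j [ 0.758 -0.161  1.851  0.     1.455  2.274]
plane [-0.01890434 -0.00317104  0.17239073] [0.36244639 0.36118794 0.16817298] [0.47645088 0.41416676 0.17477585]Traceback (most recent call last):
  File "<stdin>", line 6, in <module>
    return umr_minimum(a, axis, None, out, keepdims, initial, where)
ValueError: zero-size array to reduction operation minimum which has no identity
```

View pics/q.png

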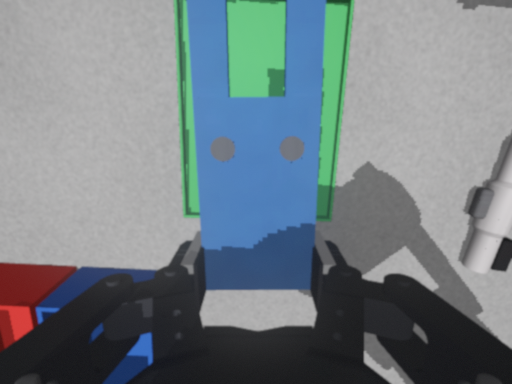

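Run:
```python
from h import *
i=viewer.camera_info('wrist')
for u,v in((184,217),(331,219),(176,5),(352,5)): print(ray(i,u,v,.014).round(4))
for u,v in((206,289),(312,289),(193,10),(323,10)): print('fork',ray(i,u,v,.172).round(4))
```

```text
[0.3289 0.455  0.014 ]
[0.3347 0.3066 0.014 ]
[0.5167 0.4587 0.014 ]
[0.5247 0.3126 0.014 ]
fork [0.3559 0.4064 0.172 ]
fork [0.3585 0.357  0.172 ]
fork [0.4703 0.4116 0.172 ]
fork [0.4728 0.3652 0.172 ]
```

```bash
python3 -m pendant '[[[0.003,0,0.04],0,-1],[[0.003,0,0.08],0,-1],[[0.003,0,0.11],0,-1],[[0.003,0,0.13],0,-1],[[0.003,0,0.138],0,-1],[[0.003,0,0.142],0,-1],[[0.003,0,0.142],0,-1],[[0.003,0,0.142],0,-1]]'
python3 -c "
from h import *
st();snap('side','r.png')"
```

```text
t: 15.65
position: [0.3728, 0.3833, 0.0084]
eef_rot: [1.0, 0.026, 0.0, -0.0]
contact_force: [-0.2, 0.5, -3.2]
finger_gap: 0.0479
t 15.65 p [0.3728 0.3833 0.0084] q [ 9.997e-01  2.640e-02  4.000e-04 -4.000e-04] F [-0.2  0.5 -3.2] gap 0.04793481570351535 j [ 0.752 -0.034  1.973  0.     1.202  2.269]
```

```bash
python3 -m pendant '[[[0,0,0.002],0,-1],[[0,0,0.004],0,-1],[[0,0,0.006],0,-1],[[0,0,0.006],0,-1],[[0,0,0.006],0,-1]]'
```

```text
t: 16.32
position: [0.3725, 0.383, 0.0017]
eef_rot: [1.0, 0.026, 0.0, -0.0]
contact_force: [0.5, 0.4, -2.1]
finger_gap: 0.0482
```

```bash
python3 -m pendant '[[[0,0,0],0,0.2],[[0,0,0],0,0.3],[[0,0,0],0,0.5],[[0,0,0],0,1],[[0,0,0],0,1],[[0,0,0],0,1],[[0,0,-0.03],0,1],[[0,0,-0.08],0,1],[[0,0,-0.14],0,1],[[0,0,-0.18],0,1],[[0,0,-0.18],0,1]]'
python3 - <<'E'
from h import *
o=st(); p,d,i=snap('wrist','s.png'); P=pts(d,i); h=cv2.cvtColor(p,cv2.COLOR_RGB2HSV)
m=(h[...,0]>100)&(h[...,0]<125)&(h[...,1]>120); m[280:]=0
m=cv2.erode(m.astype(np.uint8),np.ones((5,5)))>0; q=P[m&(d>0)]; z=np.median(q[:,2]); q=q[abs(q[:,2]-z)<.02]
c=q.mean(0); A=np.c_[q[:,:2]-c[:2],np.ones(len(q))]; print('plane',np.linalg.lstsq(A,q[:,2],rcond=None)[0],q.min(0),q.max(0))
snap('side','t.png')
x=cv2.imread('pics/s.png');y=cv2.imread('pics/t.png')
cv2.imwrite('pics/st.png',np.hstack([cv2.resize(x,(400,300)),cv2.resize(y,(400,300))]))
E
```

```text
t: 17.7
position: [0.3733, 0.3838, 0.1852]
eef_rot: [1.0, 0.026, 0.002, -0.002]
contact_force: [0.6, 1.0, -0.6]
finger_gap: 0.0855
t 17.7 p [0.3733 0.3838 0.1852] q [ 0.9996  0.0264  0.002  -0.0018] F [ 0.6  1.  -0.6] gap 0.0854713517931717 j [ 0.752 -0.179  1.804 -0.     1.511  2.269]
plane [-0.00938911  0.04835759  0.00985478] [0.2582581  0.36129618 0.00669539] [0.49843937 0.5670277  0.0293721 ]
```

View pics/st.png

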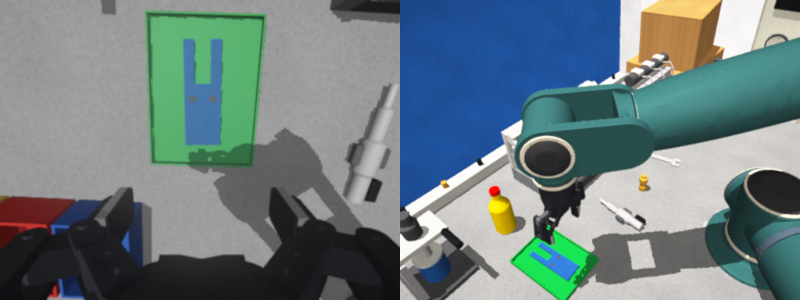

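Run:
```python
from h import *
p,d,i=snap('wrist'); P=pts(d,i); h=cv2.cvtColor(p,cv2.COLOR_RGB2HSV)
m=((h[...,0]>100)&(h[...,0]<125)&(h[...,1]>120)).astype(np.uint8); m[:,:220]=0;m[:,300:]=0;m[200:]=0
v,u=np.nonzero(m); print('ends',ray(i,258,v.max()+1,.009).round(4),ray(i,258,v.min(),.009).round(4))
q=P[(cv2.erode(m,np.ones((5,5)))>0)&(d>0)]
c=q.mean(0); print(c,np.linalg.lstsq(np.c_[q[:,:2]-c[:2],np.ones(len(q))],q[:,2],rcond=None)[0])
o=st(); print(ctrl.close_job())
```

```text
ends [0.3603 0.3821 0.009 ] [0.4993 0.3894 0.009 ]
[0.42063849 0.38547602 0.00929648] [-0.00120284 -0.00013416  0.00929648]
t 17.85 p [0.3723 0.3827 0.1804] q [ 9.997e-01  2.640e-02 -5.000e-04  5.000e-04] F [-0.4 -1.  -0.7] gap 0.08580987227256949 j [ 0.751 -0.176  1.809 -0.     1.509  2.269]
the job is handed in; nothing more can be done
None
```

The blue fork now lies in the green tray, released, and I handed the job in at about 17.9 s; no verdict was reported.

**Door:** The fork was behind the right door, so I pushed that door over the left one until it hit its stop. The wrist reading at the stop was 42 N, higher than I wanted. Door travel was judged from the stop contact and the picture, not measured.

**Drawing out:** I slid the fork out in two strokes at about 6 to 16 N, to about 34 mm of overhang. Then I pinched its end at 80 N and carried it to the tray.

**Release:** The fingers hold the fork about 19 mm above their tips, so it could not be set right down. It was let go with its front end roughly 18 mm above the tray floor and dropped the rest.

**Last checks:**
- **Position and tilt:** the fork is centred at about (0.430, 0.386), within about 5 mm of the tray's centre. Its top is at 9.3 mm (9 mm expected) and its tilt is about 0.1 degrees.
- **Robot:** the gripper is fully open, about 0.18 m above the table and clear of everything.
- **A check that disagreed:** a first tilt fit gave a false result because it included a blue bin in the background. Limiting it to the fork fixed that.
- **Not measured:** the steel fork, the left door and the bystanders. No contact with them showed in the pictures or forces, but the arm partly hid the cabinet in the last picture.

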